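Make up the sampling kit

TASK

Make up the kit for the sampling round: stand the two loose bottles upright in the two empty holes of the bottle rack, lift the temperature logger up off its screws and stand it upright in the narrow rear pocket of the caddy, stand the timer upright in the caddy's wide front bay, and lay the pencil lengthwise in the shallow pen tray. Set everything down gently without dropping or knocking it over, do not wrench the logger against its stand, and leave the bottle that is already in the rack standing in its hole.

Things in the scene. Friction and masses are not known exactly. Their poses are not given: they have to be found in the camera images.
- bottle_1: White capped wide-mouth sample bottle, standing loose on the bench in the front row. 97 mm tall, body 54 mm across up to z = 70, above that a ribbed cap 48 mm across. Origin: centre of its underside, z up. To be racked; interchangeable with bottle_2.
- bottle_2: White capped wide-mouth sample bottle, standing loose on the bench in the front row. 97 mm tall, body 54 mm across up to z = 70, above that a ribbed cap 48 mm across. Origin: centre of its underside, z up. To be racked; interchangeable with bottle_1.
- bottle_packed: White capped wide-mouth sample bottle, already standing in one end hole of the bottle rack. 97 mm tall, body 54 mm across up to z = 70, above that a ribbed cap 48 mm across. Origin: centre of its underside, z up. It stays there.
- timer: White countdown timer standing in the front row, display on its sloping front (-x). mm: 60 tall, case 44 deep (x) and 64 wide (y), foot 56 x 66, 4 thick. Take it from above across the 64 width, 35 to 45 above its foot. Origin: centre of its underside, z up.
- pencil: Grey mechanical pencil with black grip, lying flat on the bench in the front row: 143 mm long along its y axis (y = -70 to +72), 8 to 10 mm thick. Origin: on its underside near the middle; hold it about there.
- logger: White temperature logger hung on two screws. mm: body 28 thick (x) x 54 wide (y) x 92 high; back plate (+x side) with ears, 108 wide, up to z = 50; above that take the body from above across its 54 width. Overall x -16 to +16. Ears have keyholes: raise it 19 (16 to 22) straight up, then draw it 15 or more along its -x, off the screws. Origin: underside centre, 45 above bench; display to -x.
- logger_stand: Fixed grey stand of folded plate. mm: foot 100 deep (x) x 136 wide (y); upright panel 130 wide, 115 high, front face at x = +16, with two screws towards -x at y = +-40.5, z = 81.5: shank 5, head 11 across, head front 10 before the panel. The logger's keyholes: slot 8 wide, entry hole 19 across below it. Origin: centre of the foot's underside.
- bottle_rack: Fixed white two-tier rack. mm: 78 deep (x), 212 long (y), 46 high, three round holes 66 across in a row at y = -68, 0 and +68 (x = 0). Bottles stand on the lower tier, z = 6. The hole at y = +68 holds a bottle at the start; y = -68 and y = 0 are empty. Origin: centre of its underside.
- caddy: Fixed light grey open instrument caddy, dark grey floor. mm: 140 deep (x), 132 wide (y), floor at z = 4. Front bay (-x side): 76 deep x 124 wide inside, centre x = -28, y = 0, walls 24 high. Rear pocket (+x side): 52 deep x 124 wide inside, centre x = +40, y = 0, walls 40 high all round; the logger stands in it, its width along y. Origin: centre of its underside.
- pen_tray: Fixed shallow white tray. mm: 78 (x) by 172 (y) outside, 14 high, walls and floor 4 thick, inside 70 by 164. Origin: centre of its underside; a pencil lies in it along y.
Not all that is in view belongs to the job. What is shaped like the bottle_2 but green or yellow is not meant.

How it is judged (in metres and radians):
At the end, for the whole second after the job is handed in: Loose bottles upright (0.12 rad) in the rack's two empty holes, third bottle still in its own; logger standing (0.2 rad) in the rear pocket; timer upright in the front bay, within 20 mm of its centre in depth, 40 in width; pencil flat along the pen tray (0.45 rad); all released, at rest (x of bottle_1 in the frame of bottle_rack between -0.012 and 0.012 m and y of bottle_1 in the frame of bottle_rack between -0.082 and 0.014 m and z of bottle_1 in the frame of bottle_rack between 0 and 0.012 m and angle between each of bottle_1, bottle_2, bottle_packed, timer's own z axis and vertical below 0.12 rad and x of bottle_2 in the frame of bottle_rack between -0.012 and 0.012 m and y of bottle_2 in the frame of bottle_rack between -0.082 and 0.014 m and z of bottle_2 in the frame of bottle_rack between 0 and 0.012 m and x of bottle_packed in the frame of bottle_rack between -0.012 and 0.012 m and y of bottle_packed in the frame of bottle_rack between 0.054 and 0.082 m and z of bottle_packed in the frame of bottle_rack between 0 and 0.012 m and x of logger in the frame of caddy between 0.028 and 0.052 m and y of logger in the frame of caddy between -0.014 and 0.014 m and z of logger in the frame of caddy between 0 and 0.01 m and angle between logger's own z axis and vertical below 0.2 rad and x of timer in the frame of caddy between -0.048 and -0.008 m and y of timer in the frame of caddy between -0.04 and 0.04 m and z of timer in the frame of caddy between 0 and 0.01 m and x of pencil in the frame of pen_tray between -0.036 and 0.036 m and y of pencil in the frame of pen_tray between -0.036 and 0.036 m and z of pencil in the frame of pen_tray between -0.001 and 0.012 m and angle between pencil's own y axis and vertical above 1.48 rad and angle between the y axis of pencil and the y axis of pen_tray, either way round below 0.45 rad and linear speed of each of bottle_1, bottle_2, logger, timer, pencil, bottle_packed below 0.02 m/s); the robot touches nothing.
It fails at once if the bottle already in the rack is lifted out or tipped (distance of bottle_packed from where it was at the start of the episode above 0.025 m or angle between bottle_packed's own z axis and vertical above 0.35 rad).
It fails at once if the logger is wrenched against its stand (over 40 N) (contact force between logger and logger_stand above 40 N).
It fails at once if a bottle, the logger or the timer is dropped into its place (faster than 0.7 m/s just above the bottom) ((horizontal distance between bottle_1 and bottle_rack below 0.12 m and z of bottle_1 in the frame of bottle_rack below 0.03 m and linear speed of bottle_1 above 0.7 m/s) or (horizontal distance between bottle_2 and bottle_rack below 0.12 m and z of bottle_2 in the frame of bottle_rack below 0.03 m and linear speed of bottle_2 above 0.7 m/s) or (horizontal distance between logger and caddy below 0.12 m and z of logger in the frame of caddy below 0.025 m and linear speed of logger above 0.7 m/s) or (horizontal distance between timer and caddy below 0.12 m and z of timer in the frame of caddy below 0.025 m and linear speed of timer above 0.7 m/s)).
It fails at once if a bottle, the logger or the timer is knocked over (tilted over 1 rad) (angle between any of bottle_1, bottle_2, logger, timer's own z axis and vertical above 1 rad).
It also fails if it takes over 131 s, if anything falls off the work surface, if the arm or the gripper's body presses on something with over 40 N, if the wrist force passes 120 N, or if a joint passes its speed limit or range.

ROBOT

A 7-joint arm with a two-finger parallel gripper is mounted at the origin on a cart in front of the work surface, level with it; the furniture and walls round the work are solid. World frame = base frame: x ahead of the robot, y to its left, z up, the work surface at z = 0. Lengths are in mm, angles in rad, forces in N, time in s.
With the tool pointing down it reaches from about 425 to 1025 mm from the base axis. Payload 9.4 kg.
Tool frame: the origin (TCP) lies at the very end of the fingers, on their centre line; the grasp point (between the pads) lies 19 mm behind it; z points along the fingers, y is the line along which they close (so a half turn about z gives the same grasp; the last joint's range is limited). The gripper opens to 93 mm and grips with 3 to 60 N. Pads are 15 mm wide; open, the fingers measure 128 mm over their backs; the gripper's body (75 mm by 188 mm) begins 65 mm behind the grasp point.
Start: joints at [-1.313, 0.599, -0.003, 1.599, 0.002, 0.943, -0.08], TCP at [238.227, 684.742, 184.218] pointing down, gripper open.
Joint ranges: [-2.57, 2.57], [-0.35, 1.97], [-1.29, 1.29], [0.11, 2.56], [-1.05, 4.19], [0.11, 1.86], [-2.63, 2.63]. Speed limits (rad/s): [2.22, 2.22, 3.01, 3.01, 3.14, 3.14, 3.14].

INTERFACE

Orientations are given as a unit quaternion [x, y, z, w].
In Python, from plant import manip gives the robot as it stands. The module is installed in compiled form; this text tells all that it offers.
- The arm moves only by the shell command python3 -m handwheel 'ROWS' [OPENING] [FORCE]. ROWS is JSON, a list of rows, each a list of 6 numbers: the shift along the tool's x, y, z in mm, then the turn, a rotation vector about the tool's x, y, z in degrees. A call has 1 to 20 rows; each row is the pose to reach, as a shift and turn from the pose commanded when the call began, along the tool's axes at that moment; what a row does not reach only later rows make up. A row lasts 1/10 s, in which the tool goes at most 50 mm and 8.59 degrees, less where a joint would pass 70% of its speed; a pose out of reach is approached as far as the arm can. A call with a gripper value outside its range is refused whole. OPENING is the opening, from 0 (shut) to 1 (fully open), set as the call begins (- or left out, the last holds). The fingers move at their own pace and stop on an object; FORCE is the grip in N (left out, the last holds). Time passes only in rows, so rows that repeat a pose let the fingers close. It gives the time, the measured TCP pose, the force, the opening and the grip force at its end, in the units of the state.
- manip.get_obs(): the state, without advancing time (a new reading comes with each control period).
- manip.read_camera(name): name is "side" or "top" or "wrist"; returns a dict with "color" (420x560x3 uint8, red, green, blue), "mtx" (3x3 intrinsics, pixels), "xyz" and "attitude" of the camera in the world; the wrist camera has in their place "mount" (4x4, takes a point from camera to tool coordinates, whose origin is the TCP and whose axes are the flange's). Camera axes: x right, y up, looking along -z (the intrinsics and any distortion apply to the point x, -y, -z); pixel columns grow to the right and rows downward; lengths in mm; the calibration is good to about 2 mm. A picture is of the moment at which its call begins: read the wrist's pose just before it. There is no depth.
- manip.job_done(): hands the job in; it is judged then, once.
The state is a dict: "time_s": time; "qpos": joint angles; "joint_velocities": joint speeds; "effort": joint torques, N m; "tcp_pos": TCP position; "tool_rot": TCP orientation; "ft_force": force on the tool from outside, world axes, zero at the start; "torque": the same for the moment, N m; "gripper_width": finger opening in mm; "grasp_force": force on a finger pad.
Only numpy, scipy, OpenCV 4.12 (cv2) and the standard library are available. Lean on these libraries where they do the work, as an engineer would, in place of code of your own. Each camera call takes 0.05 s, during which the arm holds its last target. There are 200 camera calls.

## Working session

There is one attempt and no reset: what is moved stays moved. The work goes in short steps, Python scripts to look and compute and a shell command to move; the robot and the scene stay as the last step left them, time stands still between calls to the robot, and variables do not carry over. Pictures are saved under pics/ and viewed, at most 14 in all, crops included, and the job is handed in when it is done.

```bash
mkdir -p pics; cat > h.py <<'E'
import numpy as np, cv2
from scipy.spatial.transform import Rotation as R
from plant import manip
def cam(name):
    o=manip.get_obs(); c=manip.read_camera(name)
    if 'mount' in c:
        T=np.eye(4);T[:3,:3]=R.from_quat(o['tool_rot']).as_matrix();T[:3,3]=o['tcp_pos'];T=T@np.array(c['mount'])
        P,A=T[:3,3],T[:3,:3]
    else:
        P=np.array(c['xyz'],float);a=np.array(c['attitude'],float)
        A=a if a.shape==(3,3) else R.from_quat(a).as_matrix()
    return c['color'],np.array(c['mtx']),P,A,c
def ray(K,A,u,v):
    d=np.linalg.inv(K)@[u,v,1]; return A@(d*[1,-1,-1])
def onz(K,P,A,u,v,z):
    d=ray(K,A,u,v); return P+d*(z-P[2])/d[2]
def proj(K,P,A,X):
    p=A.T@(np.array(X,float)-P); q=K@[p[0],-p[1],-p[2]]; return q[:2]/q[2]
def tri(P1,d1,P2,d2):
    M=np.stack([d1,-d2],1); s=np.linalg.lstsq(M,P2-P1,rcond=None)[0]
    a,b=P1+s[0]*d1,P2+s[1]*d2; return (a+b)/2,np.linalg.norm(a-b)
E
python3 - <<'E'
from h import *
for n in ('side','top','wrist'):
    c,K,P,A,r=cam(n); cv2.imwrite(f'pics/{n}0.png',c[:,:,::-1]); np.savez(n+'0.npz',c=c,K=K,P=P,A=A)
    print(n,[k for k in r],K.round(1).tolist(),P.round(1),A.round(3).tolist(), r.get('mount'), r.get('attitude'),r.get('dist'))
print(manip.get_obs())
E
```

```text
side ['color', 'mtx', 'xyz', 'attitude'] [[460.9, 0.0, 275.0], [0.0, 460.9, 204.5], [0.0, 0.0, 1.0]] [ 917.2 1126.   678.7] [[-0.965, -0.13, 0.227], [0.262, -0.451, 0.853], [-0.009, 0.883, 0.47]] None [0.06431365 0.51096722 0.84938297 0.11543319] None
top ['color', 'mtx', 'xyz', 'attitude'] [[464.1, 0.0, 279.3], [0.0, 464.1, 203.7], [0.0, 0.0, 1.0]] [ 425.4  -22.9 1494.9] [[-0.013, 0.991, -0.133], [-1.0, -0.013, 0.001], [-0.001, 0.133, 0.991]] None [-0.04720843  0.04735071  0.70995448 -0.70106627] None
wrist ['color', 'mtx', 'mount'] [[346.9, 0.0, 275.1], [0.0, 346.9, 208.3], [0.0, 0.0, 1.0]] [161.3 712.2 384.8] [[0.328, -0.904, -0.273], [0.945, 0.314, 0.096], [-0.001, -0.29, 0.957]] [[ 1.13350534e-04  9.57154619e-01  2.89577318e-01  8.16829705e+01]
 [ 9.99999867e-01  3.73801259e-05 -5.14988811e-04  8.67067340e-01]
 [-5.03748356e-04  2.89577337e-01 -9.57154487e-01 -2.01378606e+02]
 [ 0.00000000e+00  0.00000000e+00  0.00000000e+00  1.00000000e+00]] None None
{'time_s': 0.15, 'qpos': array([-1.31268718,  0.59992779, -0.00253679,  1.59988099,  0.00178931,
        0.94288984, -0.07978478]), 'joint_velocities': array([-0.00019297, -0.00230462,  0.00017273, -0.00275197,  0.00133999,
        0.0006591 ,  0.0006059 ]), 'effort': array([ 2.84754839e-03, -7.65587139e+01,  1.49925403e+00, -2.52561396e+01,
       -5.22990001e-02,  1.49045815e-02,  1.15903044e-04]), 'tcp_pos': array([238.1169479 , 684.39530223, 183.5915221 ]), 'tool_rot': array([ 1.66593298e-01,  9.86025541e-01, -5.50388157e-04, -4.09895782e-05]), 'ft_force': array([-0.31524854, -0.20851339, -0.23647815]), 'torque': array([ 0.02356641, -0.0269779 ,  0.00467294]), 'grasp_force': 0.0, 'gripper_width': 93.17597176936685}
```

View images.

View pics/top0.png

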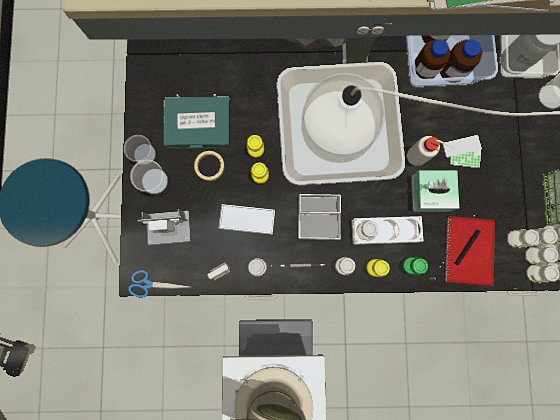

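View pics/side0.png

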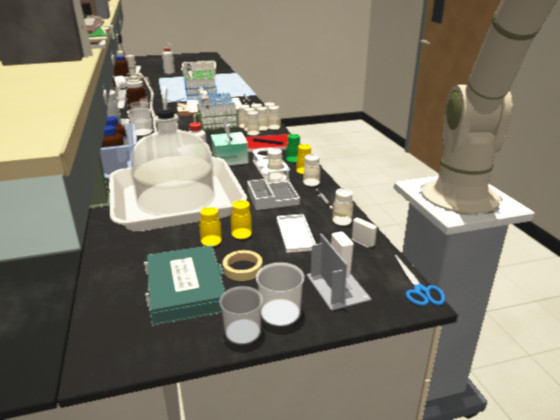

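Top view: the front row runs timer (218,270), white bottle (257,267), pencil (302,265), white bottle (345,266), then yellow (378,268) and green (416,266), which are decoys. Behind it are the logger stand (168,227), pen tray (247,219), caddy (320,217) and rack (388,230), with the packed bottle at (368,230). The side view shows the same layout. I'll get coarse positions from both views.

```bash
python3 - <<'E'
from h import *
d=np.load('top0.npz');K,P,A=d['K'],d['P'],d['A']
for n,u,v,z in [('timer',218,270,50),('bL',257,267,97),('pencil',302,265,8),('bR',345,266,97),('yel',378,268,97),('tray',247,219,14),('caddy',320,217,30),('rackL',353,231,46),('rackR',423,230,46),('packed',368,230,103),('standfoot',168,227,0),('tcp?',60,300,184)]:
    print(n,onz(K,P,A,u,v,z).round(0))
print(cv2.resize(d['c'],None,fx=1,fy=1).shape)
im=d['c'][180:300,120:440,::-1]; cv2.imwrite('pics/topcrop.png',cv2.resize(im,None,fx=2.5,fy=2.5,interpolation=cv2.INTER_CUBIC))
E
```

```text
timer [416. 167.  50.]
bL [424.  45.  97.]
pencil [428. -94.   8.]
bR [ 423. -218.   97.]
yel [ 416. -316.   97.]
tray [577.  80.  14.]
caddy [ 578. -153.   30.]
rackL [ 531. -254.   46.]
rackR [ 532. -472.   46.]
packed [ 530. -290.  103.]
standfoot [555. 336.   0.]
tcp? [340. 587. 184.]
(420, 560, 3)
```

View pics/topcrop.png

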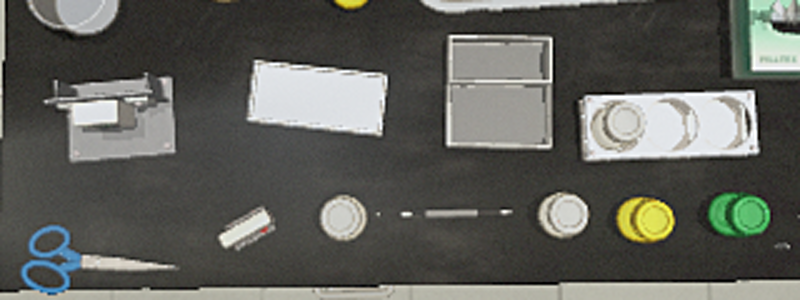

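```bash
cat >> h.py <<'E'
def to(x,y,z,yaw=0):
    # yaw deg: world direction of tool -x axis relative to world +x; tool down
    o=manip.get_obs(); R0=R.from_quat(o['tool_rot'])
    Rt=R.from_euler('z',yaw,degrees=True)*R.from_quat([0,1,0,0])
    s=R0.inv().apply(np.array([x,y,z])-o['tcp_pos']); rv=(R0.inv()*Rt).as_rotvec(degrees=True)
    print('ROW',s.round(1).tolist(),rv.round(2).tolist(),'dist',round(float(np.linalg.norm(s))),'t',o['time_s'],'tcp',o['tcp_pos'].round(1),'F',o['ft_force'].round(1),'w',round(o['gripper_width'],1))
E
python3 -c "
from h import *
to(480,330,260)"
```

```text
ROW [-344.9, -255.3, -76.1] [-0.06, -0.0, -19.18] dist 436 t 0.15 tcp [238.1 684.4 183.6] F [-0.3 -0.2 -0.2] w 93.2
```

```bash
python3 -m handwheel '[[-345,-255,-76,-0.06,0,-19.2],[-345,-255,-76,-0.06,0,-19.2],[-345,-255,-76,-0.06,0,-19.2],[-345,-255,-76,-0.06,0,-19.2],[-345,-255,-76,-0.06,0,-19.2],[-345,-255,-76,-0.06,0,-19.2],[-345,-255,-76,-0.06,0,-19.2],[-345,-255,-76,-0.06,0,-19.2],[-345,-255,-76,-0.06,0,-19.2],[-345,-255,-76,-0.06,0,-19.2],[-345,-255,-76,-0.06,0,-19.2],[-345,-255,-76,-0.06,0,-19.2]]'; python3 - <<'E'
from h import *
c,K,P,A,r=cam('wrist'); np.savez('w1.npz',c=c,K=K,P=P,A=A); cv2.imwrite('pics/w1.png',c[:,:,::-1]); to(480,120,260)
E
```

```text
time_s: 1.35
tcp_pos: [479.3, 331.7, 259.9]
tool_rot: [-0.001, 1.0, 0.001, -0.0]
ft_force: [-0.2, -0.1, 0.3]
gripper_width: 92.6
grasp_force: 0.0
ROW [-0.3, -211.9, -0.4] [0.07, -0.04, 0.15] dist 212 t 1.4 tcp [479.1 331.9 259.9] F [-0.1 -0.2 -0.8] w 92.8
```

```bash
L='from h import *
import sys
n=sys.argv[1];c,K,P,A,r=cam("wrist"); np.savez(n+".npz",c=c,K=K,P=P,A=A); cv2.imwrite(f"pics/{n}.png",c[:,:,::-1])'; echo "$L" > snap.py
python3 -m handwheel '[[0,-50,0,0,0,0],[0,-100,0,0,0,0],[0,-150,0,0,0,0],[0,-190,0,0,0,0],[0,-210,0,0,0,0],[0,-210,0,0,0,0],[0,-210,0,0,0,0]]' && python3 snap.py w2
python3 -m handwheel '[[0,-50,0,0,0,0],[0,-100,0,0,0,0],[0,-150,0,0,0,0],[0,-190,0,0,0,0],[0,-210,0,0,0,0],[0,-210,0,0,0,0],[0,-210,0,0,0,0]]' && python3 snap.py w3
python3 -m handwheel '[[0,-50,0,0,0,0],[0,-100,0,0,0,0],[0,-150,0,0,0,0],[0,-190,0,0,0,0],[0,-210,0,0,0,0],[0,-210,0,0,0,0],[0,-210,0,0,0,0]]' && python3 snap.py w4
python3 -c "
import cv2,numpy as np
a=[cv2.imread(f'pics/w{i}.png') for i in (1,2,3,4)]
cv2.imwrite('pics/mos12.png',cv2.resize(np.vstack([np.hstack(a[:2]),np.hstack(a[2:])]),(800,600)))"
```

```text
time_s: 2.1
tcp_pos: [480.2, 122.0, 260.0]
tool_rot: [-0.001, 1.0, 0.001, 0.0]
ft_force: [-0.1, 0.2, -0.5]
gripper_width: 92.7
grasp_force: 0.0
time_s: 2.85
tcp_pos: [481.0, -87.7, 259.6]
tool_rot: [-0.001, 1.0, 0.001, 0.0]
ft_force: [1.1, 1.3, -0.4]
gripper_width: 92.6
grasp_force: 0.0
time_s: 3.6
tcp_pos: [481.3, -297.4, 259.2]
tool_rot: [-0.001, 1.0, 0.001, -0.0]
ft_force: [0.9, -0.3, -0.1]
gripper_width: 92.8
grasp_force: 0.0
```

View pics/mos12.png

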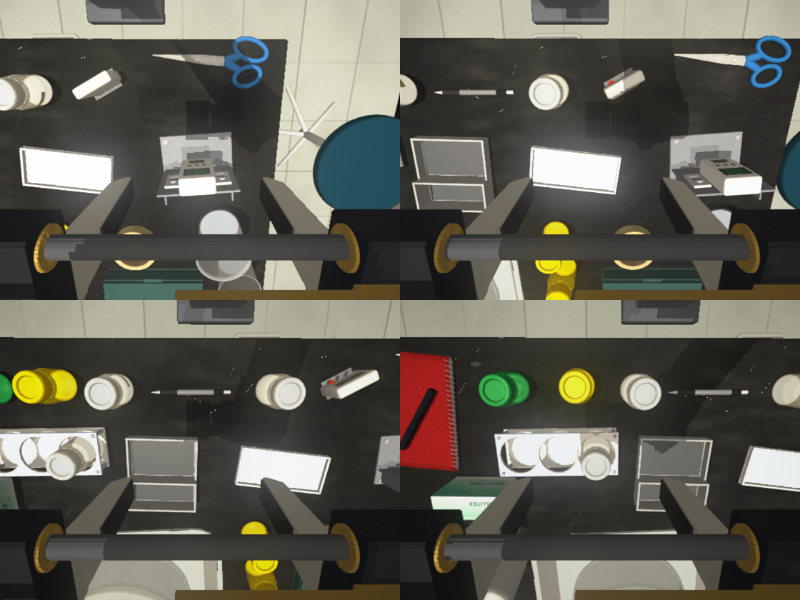

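The mosaic shows w1 to w4, with image up being −x and right being +y. The logger faces the robot on its stand. Both loose white bottles, the pencil, the timer, the tray, the caddy and the rack each appear in at least two views. Next I'll segment and triangulate.

```bash
python3 - <<'E'
from h import *
for n in ['w1','w2','w3','w4']:
    d=np.load(n+'.npz');c,K,P,A=[d[k] for k in 'cKPA']
    g=cv2.cvtColor(c,cv2.COLOR_RGB2GRAY); hsv=cv2.cvtColor(c,cv2.COLOR_RGB2HSV)
    m=((g>85)&(hsv[...,1]<90)).astype(np.uint8); m[:56]=0; m[285:]=0
    N,lab,st,ce=cv2.connectedComponentsWithStats(m)
    print(n,'cam',P.round(0))
    for i in range(1,N):
        if st[i,4]<120: continue
        cn=max(cv2.findContours((lab==i).astype(np.uint8),0,cv2.CHAIN_APPROX_NONE)[0],key=len)
        r=cv2.minAreaRect(cn); b=cv2.boxPoints(r)
        print('  comp',st[i].tolist(),'rect c',np.round(r[0],1),'sz',np.round(r[1],1),'a',round(r[2],1),'corn',b.round(0).astype(int).tolist(),'z0 y,x:',onz(K,P,A,*r[0],0)[:2].round(0))
    h=cv2.HoughCircles(cv2.GaussianBlur(g[:250],(3,3),0),cv2.HOUGH_GRADIENT,1,15,param1=120,param2=18,minRadius=17,maxRadius=30)
    if h is not None:
        for u,v,r in h[0]: print('  circ',u,v,r,onz(K,P,A,u,v,97).round(0),hsv[int(v),int(u)])
E
```

```text
w1 cam [398. 332. 461.]
  comp [368, 56, 192, 229, 25481] rect c [467.1 168.8] sz [168.4 253.5] a 9.8 corn [[363, 279], [406, 30], [572, 58], [529, 308]] z0 y,x: [482. 592.]
  comp [213, 76, 102, 17, 1030] rect c [263.5  80.9] sz [101.5  14.3] a 5.0 corn [[212, 84], [214, 69], [315, 78], [313, 92]] z0 y,x: [371. 319.]
  comp [101, 95, 71, 46, 1846] rect c [136.5 121.5] sz [31.9 68.9] a 59.0 corn [[99, 126], [158, 90], [174, 117], [115, 153]] z0 y,x: [421. 154.]
  comp [0, 104, 74, 51, 3236] rect c [ 36.5 129. ] sz [50. 73.] a 90.0 corn [[0, 104], [73, 104], [73, 154], [0, 154]] z0 y,x: [430.  24.]
  comp [219, 185, 118, 100, 8523] rect c [276.3 234.4] sz [ 96.4 117.3] a 88.2 corn [[216, 188], [333, 184], [336, 281], [219, 284]] z0 y,x: [576. 335.]
  comp [26, 204, 158, 81, 8670] rect c [103.1 245.8] sz [159.9  72.5] a 4.6 corn [[21, 275], [26, 203], [186, 216], [180, 288]] z0 y,x: [594.  87.]
  circ 343.5 101.5 22.1 [396. 402.  97.] [90  6 46]
  circ 46.5 131.5 26.8 [426.  98.  97.] [ 24  22 243]
  circ 349.5 80.5 21.6 [376. 406.  97.] [106 114 116]
  circ 15.5 133.5 19.0 [428.  66. 
[... 4665 characters left out ...]
1454] rect c [398.2 268.4] sz [65.9 33. ] a 8.8 corn [[363, 280], [368, 247], [433, 257], [428, 290]] z0 y,x: [ 631. -115.]
  circ 167.5 214.5 27.0 [ 517. -414.   97.] [105   6 243]
  circ 244.5 121.5 22.9 [ 418. -327.   97.] [ 30 195 238]
  circ 343.5 131.5 22.5 [ 427. -226.   97.] [ 34   8 223]
  circ 273.5 234.5 20.5 [ 541. -297.   97.] [ 34   8 221]
  circ 129.5 124.5 19.9 [ 421. -444.   97.] [ 65 164 176]
  circ 274.5 216.5 26.0 [ 519. -296.   97.] [ 30   8 224]
  circ 181.5 206.5 24.9 [ 508. -398.   97.] [102   5 243]
  circ 230.5 207.5 23.8 [ 509. -345.   97.] [102   5 243]
  circ 157.5 123.5 22.1 [ 420. -416.   97.] [ 66 171  67]
  circ 545.5 129.5 24.5 [425. -18.  97.] [ 23  39 204]
```

```bash
python3 - <<'E'
from h import *
def cr(n,u,v,w,h,f): 
    c=np.load(n+'.npz')['c'][v:v+h,u:u+w,::-1]; return cv2.resize(c,None,fx=f,fy=f,interpolation=cv2.INTER_CUBIC)
a=np.hstack([cr('w1',215,175,140,110,2.8),cr('w2',360,175,140,110,2.8)])
b=np.hstack([cr('w1',90,80,140,90,2.8),cr('w2',230,80,140,90,2.8)])
cv2.imwrite('pics/A.png',np.vstack([a,b]))
a=np.hstack([cr('w3',120,180,160,120,2.5),cr('w4',320,180,160,120,2.5)])
b=np.hstack([cr('w3',320,190,160,110,2.5),cr('w4',150,170,160,110,2.5)])
cv2.imwrite('pics/B.png',np.vstack([a,b]))
E
```

```text
(no output)
```

View pics/A.png

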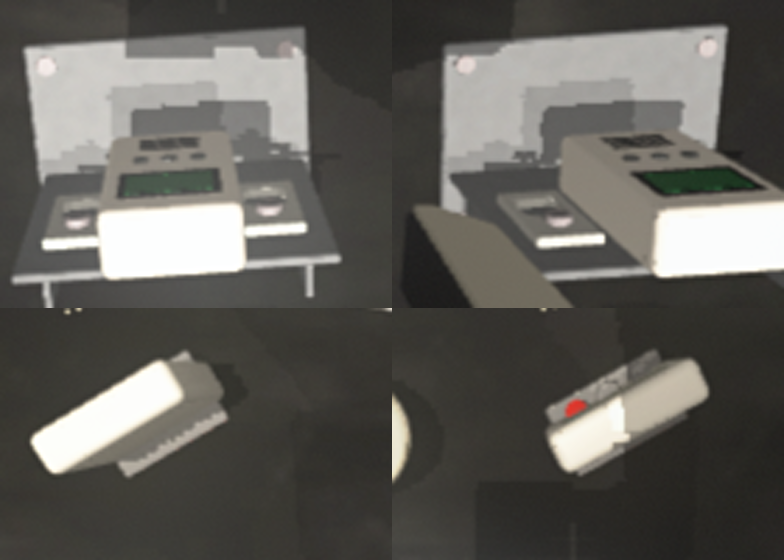

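View pics/B.png

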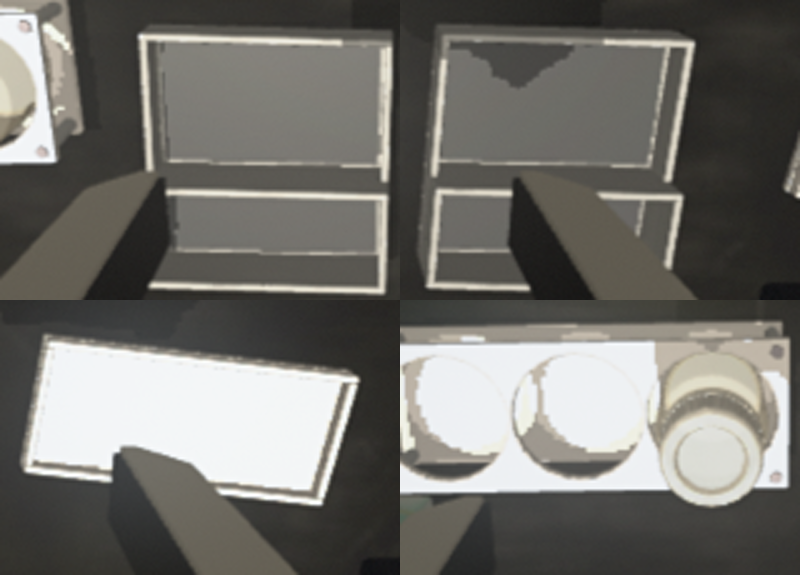

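Crop A shows the logger's top face front-left corner at (250.7,249) in w1 and (455,250.7) in w2, its yaw about +4°, and the timer at about +30° with its display toward the robot. Crop B shows the caddy rims, the tray corners and the rack holes. The middle hole is at (221.6,216) and the end hole at (167.5,215) in w4. Next I'll triangulate.

```bash
cat > m.py <<'E'
from h import *
V={n:np.load(n+'.npz') for n in ['w1','w2','w3','w4','top0','side0']}
def Z(n,p,z): d=V[n]; return onz(d['K'],d['P'],d['A'],*p,z)
def T(n,p,m,q):
    a,b=V[n],V[m]; X,e=tri(a['P'],ray(a['K'],a['A'],*p),b['P'],ray(b['K'],b['A'],*q)); return X.round(1),round(float(e),1)
E
python3 - <<'E'
from m import *
def W(ox,oy,s,x,y): return (ox+x/s,oy+y/s)
print('bL tri',T('w2',(202.5,131.5),'w3',(402.5,130)),'bR',T('w3',(141.5,130),'w4',(343.5,130)))
a=lambda x,y:W(215,175,2.8,x,y); b=lambda x,y:W(360,175,2.8,x-392,y)
print('logger FL',T('w1',a(100,208),'w2',b(658,212)),'RL',T('w1',a(103,278),'w2',b(658,276)))
for p in [(100,208),(243,200),(103,278),(243,271),(172,239)]: print('  top z137',Z('w1',a(*p),137).round(1))
print('ear? plate', [Z('w1',a(*p),95).round(1) for p in [(43,245),(305,230)]], 'panel top',[Z('w1',a(*p),115).round(1) for p in [(13,281),(340,259)]],T('w1',a(25,48),'w2',b(443,48)))
t1=lambda x,y:W(90,80,2.8,x,y-308); t2=lambda x,y:W(230,80,2.8,x-392,y-308)
print('timer top tri',T('w1',t1(109,417),'w2',t2(630,416)),'foot',Z('w2',t2(617.5,410.5),2).round(1),Z('w1',t1(109,417),60).round(1),Z('w2',t2(630,416),60).round(1))
c3=lambda x,y:W(120,180,2.5,x,y); c4=lambda x,y:W(320,180,2.5,x-400,y)
print('caddy pocket FR',T('w3',c3(388,195),'w4',c4(683,194)))
for p in [(430,190),(683,194),(430,287),(682,290),(556,240)]: print('  rim',Z('w4',c4(*p),40).round(1))
print('  front',[Z('w4',c4(*p),24).round(1) for p in [(438,36),(694,42)]],[Z('w3',c3(*p),24).round(1) for p in [(140,35),(393,37)]])
print('tray',[Z('w3',W(320,190,2.5,x,y-300),14).round(1) for x,y in [(45,337),(358,377),(322,503),(24,470),(187,422)]])
r4=lambda x,y:W(150,170,2.5,x-400,y-300)
print('rack tri',T('w3',c3(42,12),'w4',r4(787,338)),T('w3',c3(55,162),'w4',r4(787,488)))
print('rack corners',[Z('w4',r4(*p),46).round(1) for p in [(787,338),(787,488)]],'holes',Z('w4',r4(579,415),46).round(1),Z('w4',(167.5,215.5),46).round(1))
print('packed tri cap',T('w3',(91.5,229.5),'w4',(275,233)))
# pencil extent
for n in ('w3','w4','w2'):
    c=V[n]['c']; g=cv2.cvtColor(c,cv2.COLOR_RGB2GRAY).astype(int); x0={'w3':195,'w4':370,'w2':25}[n]; s=g[119:141,x0:x0+145]; ys,xs=np.where((s-np.median(s)>14))
    k=np.array([abs(y-np.median(ys))<7 for y in ys]); xs,ys=xs[k]+x0,ys[k]+119
    f=np.polyfit(xs,ys,1); e=[xs.min(),xs.max()]; print('pencil',n,e,f.round(3),[Z(n,(u,np.polyval(f,u)),5).round(1) for u in e])
E
```

```text
bL tri (array([426.7,  47.2,  89.6]), 1.2) bR (array([ 426.4, -224.9,   92.6]), 0.2)
logger FL (array([542.4, 308.2, 133.1]), 2.3) RL (array([566.8, 309.3, 138.5]), 0.1)
  top z137 [539.4 308.6 137. ]
  top z137 [536.3 360.2 137. ]
  top z137 [567.5 309.2 137. ]
  top z137 [564.6 360.9 137. ]
  top z137 [551.7 334.6 137. ]
ear? plate [array([574.4, 281.6,  95. ]), array([567.5, 389.7,  95. ])] panel top [array([580.4, 272. , 115. ]), array([570.6, 400.8, 115. ])] (array([513.9, 263.9,   3.8]), 0.8)
timer top tri (array([415.2, 168.4,  57.8]), 0.3) foot [415.2 169.    2. ] [415.  169.3  60. ] [415.2 168.2  60. ]
caddy pocket FR (array([595.6, -85.7,  39.9]), 0.7)
  rim [ 593.  -220.2   40. ]
  rim [595.2 -85.8  40. ]
  rim [ 651.  -217.3   40. ]
  rim [652.7 -78.6  40. ]
  rim [ 622.3 -150.7   40. ]
  front [array([ 513.1, -217.4,   24. ]), array([516.1, -83.7,  24. ])] [array([ 512.7, -214.7,   24. ]), array([513.6, -83.2,  24. ])]
tray [array([529.9,  -1.4,  14. ]), array([552.4, 170.5,  14. ]), array([628.3, 162.1,  14. ]), array([608.,  -9.,  14.]), array([578.8,  79.9,  14. ])]
rack tri (array([ 497.5, -258.6,   37.9]), 0.3) (array([ 574.5, -257.2,   46.9]), 0.4)
rack corners [array([ 495.8, -259.3,   46. ]), array([ 575.1, -257.1,   46. ])] holes [ 535.6 -362.8   46. ] [ 535.1 -430.7   46. ]
packed tri cap (array([ 539.8, -295.7,   89.1]), 3.9)
pencil w3 [np.int64(211), np.int64(323)] [-2.00000e-03  1.29168e+02] [array([ 431. , -168.4,    5. ]), array([430.4, -24.6,   5. ])]
pencil w4 [np.int64(375), np.int64(513)] [-5.00000e-03  1.30854e+02] [array([ 431.2, -167.4,    5. ]), array([429.9,  10. ,   5. ])]
pencil w2 [np.int64(48), np.int64(169)] [-2.00000e-03  1.29192e+02] [array([ 431.2, -168. ,    5. ]), array([430.6, -12.7,   5. ])]
```

Everything agrees with the given sizes: cap tops about 90–97, caddy rim 39.9, logger top about 137, timer top 58, rack rim about 47. The bottle candidates in the w3/w4 front row are white (141,130), white (402,130), yellow and green. The two white ones fit, and the crops and top picture already show them white against yellow and green. I'll start with the right bottle.

```bash
python3 - <<'E'
from h import *
to(426.5,-224.5,150,-90)
c=np.load('w3.npz')['c'][85:175,100:450,::-1]; cv2.imwrite('pics/row.png',cv2.resize(c,None,fx=2.2,fy=2.2))
E
```

```text
ROW [54.6, 72.4, 109.5] [0.1, -0.1, 90.19] dist 142 t 3.65 tcp [ 481.3 -297.   259.3] F [0.6 0.4 0.5] w 92.7
```

View pics/row.png

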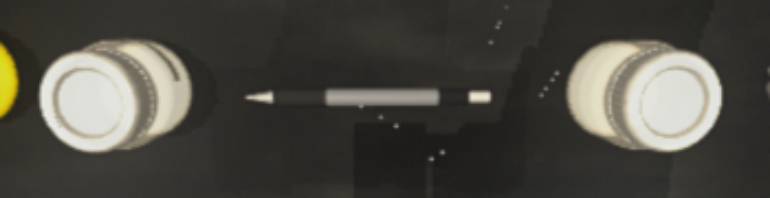

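The enlarged crop shows both white capped bottles, cap centres at about (141,129) and (405.5,130.5) in w3, with the pencil between them. Going for the right-hand one.

```bash
python3 -m handwheel '[[55,72,110,0,0,90.2],[55,72,110,0,0,90.2],[55,72,110,0,0,90.2],[55,72,110,0,0,90.2],[55,72,110,0,0,90.2],[55,72,110,0,0,90.2],[55,72,110,0,0,90.2],[55,72,110,0,0,90.2],[55,72,110,0,0,90.2],[55,72,110,0,0,90.2],[55,72,110,0,0,90.2],[55,72,110,0,0,90.2],[55,72,110,0,0,90.2]]' 1 25; python3 -c "
from h import *
to(426.5,-224.5,73,-90)"
```

```text
time_s: 4.95
tcp_pos: [426.0, -225.9, 149.7]
tool_rot: [0.706, 0.708, 0.001, -0.0]
ft_force: [0.4, -0.2, 1.0]
gripper_width: 93.3
grasp_force: 0.0
ROW [1.2, 0.5, 76.7] [0.02, -0.09, 0.1] dist 77 t 4.95 tcp [ 426.  -225.9  149.7] F [ 0.4 -0.2  1. ] w 93.3
```

```bash
python3 -m handwheel '[[1,0.5,25,0,0,0],[1,0.5,50,0,0,0],[1,0.5,68,0,0,0],[1,0.5,77,0,0,0],[1,0.5,77,0,0,0],[1,0.5,77,0,0,0]]' 1 25; python3 -m handwheel '[[0,0,0,0,0,0],[0,0,0,0,0,0],[0,0,0,0,0,0],[0,0,0,0,0,0],[0,0,0,0,0,0],[0,0,0,0,0,0],[0,0,0,0,0,0],[0,0,0,0,0,0]]' 0 25
```

```text
time_s: 5.55
tcp_pos: [426.2, -226.4, 73.1]
tool_rot: [0.708, 0.706, 0.001, -0.0]
ft_force: [-0.3, 0.3, 0.3]
gripper_width: 93.1
grasp_force: 0.0
time_s: 6.35
tcp_pos: [426.0, -226.3, 72.6]
tool_rot: [0.708, 0.706, 0.0, -0.0]
ft_force: [0.4, -0.4, 0.7]
gripper_width: 33.7
grasp_force: 0.0
```

```bash
python3 - <<'E'
from h import *
c,K,P,A,r=cam('wrist'); np.savez('g1.npz',c=c,K=K,P=P,A=A)
s=manip.read_camera('side')['color'][120:260,220:420]
cv2.imwrite('pics/g1.png',np.hstack([cv2.resize(c,(400,300)),cv2.resize(s,(400,300))])[:,:,::-1]); o=manip.get_obs();print(o['gripper_width'],o['grasp_force'])
E
```

```text
25.659033322776214 0.0
```

View pics/g1.png

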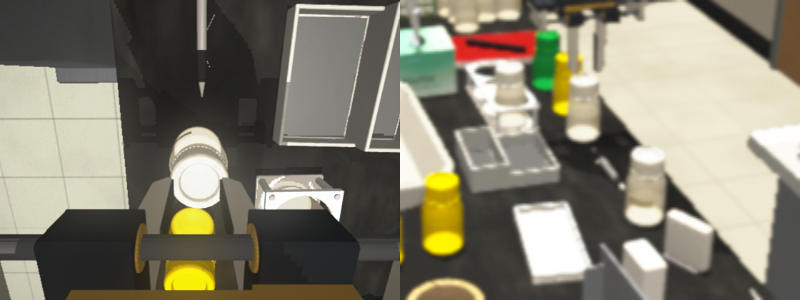

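```bash
python3 - <<'E'
from h import *
d=np.load('g1.npz');K,P,A=d['K'],d['P'],d['A']; o=manip.get_obs();t=o['tcp_pos'];print(t,P.round(1))
for z in (73,92): print(z,(proj(K,P,A,[t[0],t[1],z])/1.4).round(0),(proj(K,P,A,[t[0]-13,t[1],z])/1.4).round(0),(proj(K,P,A,[t[0]-33,t[1],z])/1.4).round(0))
for z in (80,90,97): print(z,onz(K,P,A,276,259,z).round(1))
print(R.from_quat(o['tool_rot']).as_matrix().round(3).tolist())
E
```

```text
[ 425.95914924 -226.27042064   72.61683579] [ 425.9 -144.5  274.1]
73 [197. 172.] [182. 172.] [159. 172.]
92 [197. 181.] [181. 181.] [156. 181.]
80 [ 426.1 -235.3   80. ]
90 [ 426.1 -230.6   90. ]
97 [ 426.1 -227.4   97. ]
[[0.003, 1.0, 0.0], [1.0, -0.003, 0.001], [0.001, 0.0, -1.0]]
```

```bash
python3 - <<'E'
from h import *
d=np.load('w1.npz');t=np.array([479.1,331.9,259.9])
for dy in (-64,-46,0,46,64): print('w1',proj(d['K'],d['P'],d['A'],t+[0,dy,0]).round(0),proj(d['K'],d['P'],d['A'],t+[0,dy,19]).round(0))
a=d['c'][200:420,140:420]
c=np.load('g1.npz')['c'][200:420,140:420]
cv2.imwrite('pics/g1c.png',cv2.resize(np.hstack([c,a]),None,fx=1.42,fy=1.42)[:,:,::-1]); o=manip.get_obs();print(o['gripper_width'],o['grasp_force'])
E
```

```text
w1 [171. 239.] [161. 252.]
w1 [200. 239.] [193. 252.]
w1 [273. 239.] [273. 252.]
w1 [347. 239.] [354. 252.]
w1 [376. 239.] [385. 252.]
25.659033322776214 0.0
```

View pics/g1c.png

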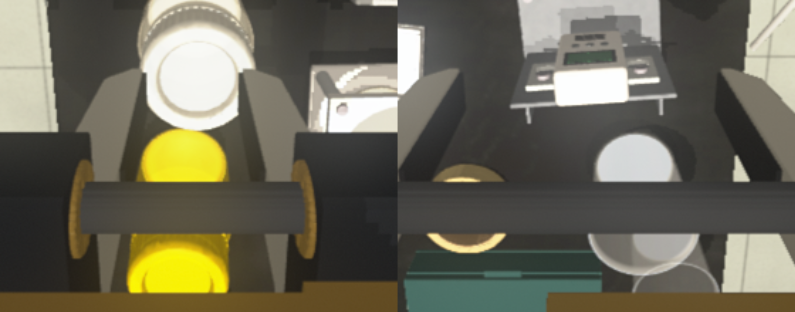

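The crop shows the fingers overlapping the cap from above. They closed above the bottle without touching it, so the true fingertips end higher than the reported TCP. I'll quantify that from w1, where the tip inner corners are at about (185,249) and the right-hand one at (147+..), then confirm by touch.

```bash
python3 - <<'E'
from h import *
c=manip.read_camera('wrist');M=np.linalg.inv(np.array(c['mount']));K=np.array(c['mtx'])
def pj(p): q=(M@[*p,1])[:3]; r=K@[q[0],-q[1],-q[2]]; return (r[:2]/r[2]).round(0)
for s in (0,10,20,25,30,40): print(s,[pj((x,-46.5,-s)) for x in (0,7.5)],pj((7.5,-15,-s)))
o=manip.get_obs(); print(o['gripper_width'],o['ft_force'].round(1),o['grasp_force'])
# side view: tip search
s=manip.read_camera('side');Ks=np.array(s['mtx']);Ps=np.array(s['xyz']);As=R.from_quat(s['attitude']).as_matrix()
for z in (73,98,110,140): print('side',z,proj(Ks,Ps,As,[426,-226,z]).round(0))
cv2.imwrite('pics/s2.png',cv2.resize(s['color'][100:200,280:400],None,fx=6,fy=6,interpolation=cv2.INTER_CUBIC)[:,:,::-1])
E
```

```text
0 [array([201., 241.]), array([201., 229.])] [252. 229.]
10 [array([198., 247.]), array([197., 235.])] [250. 235.]
20 [array([194., 254.]), array([193., 242.])] [249. 242.]
25 [array([192., 258.]), array([191., 245.])] [249. 245.]
30 [array([190., 262.]), array([189., 249.])] [248. 249.]
40 [array([185., 270.]), array([184., 257.])] [246. 257.]
21.546375306790207 [-0.7  0.6  0.3] 0.0
side 73 [312. 163.]
side 98 [312. 156.]
side 110 [313. 153.]
side 140 [313. 144.]
```

View pics/s2.png

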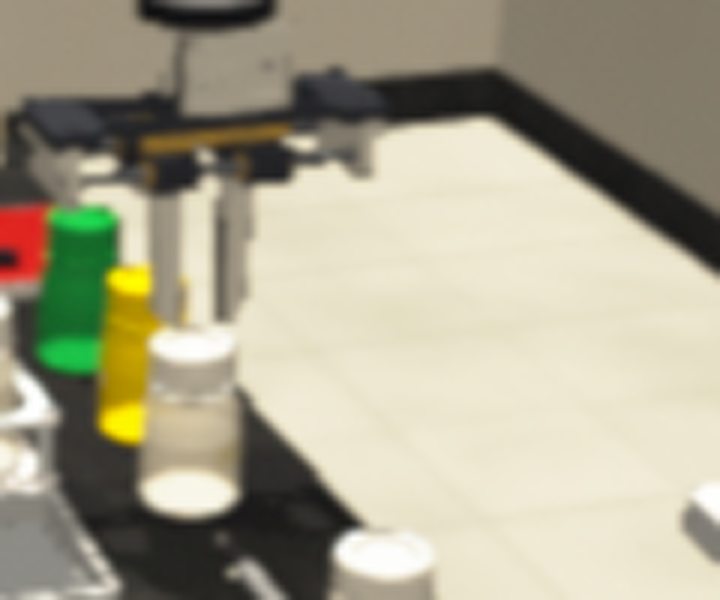

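Side view: the finger ends at about (315,153), matching z≈107–110, just above the cap (top at row 158). The wrist view independently gives 30–35 mm. So the physical tips sit about 30–35 mm behind the reported TCP. I'll find the exact amount by touching the cap gently with the fingers closed.

```bash
python3 -m handwheel '[[0,0,2,0,0,0],[0,0,4,0,0,0],[0,0,5,0,0,0],[0,0,5,0,0,0]]' 0.2 10|egrep 'pos|force'; python3 -m handwheel '[[0,0,1,0,0,0],[0,0,2,0,0,0],[0,0,3,0,0,0],[0,0,3,0,0,0]]'|egrep 'pos|force'
```

```text
tcp_pos: [425.9, -226.2, 67.4]
ft_force: [-0.5, 0.5, 0.9]
grasp_force: 0.0
tcp_pos: [426.0, -226.2, 64.5]
ft_force: [-0.6, 0.6, -0.4]
grasp_force: 0.0
```

```bash
for i in 1 ; do python3 -m handwheel '[[0,0,0.5,0,0,0],[0,0,1,0,0,0],[0,0,1.5,0,0,0],[0,0,1.5,0,0,0]]'|egrep 'pos|force'; python3 -m handwheel '[[0,0,0.5,0,0,0],[0,0,1,0,0,0],[0,0,1.5,0,0,0],[0,0,1.5,0,0,0]]'|egrep 'pos|ft_force'; done
```

```text
tcp_pos: [426.0, -226.3, 63.1]
ft_force: [-1.2, -1.5, 0.3]
grasp_force: 0.0
tcp_pos: [426.2, -226.4, 62.4]
ft_force: [-2.4, 1.1, 15.4]
```

Contact came at TCP z≈62.6 against a cap top of 97, so the true tip is TCP + 34.5 mm. I'll use that offset from here on. Now back off, open, go down to tip z≈72 and grip.

```bash
python3 -m handwheel '[[0,0,-8,0,0,0],[0,0,-15,0,0,0],[0,0,-15,0,0,0],[0,0,-15,0,0,0],[0,0,-15,0,0,0],[0,0,-15,0,0,0],[0,0,-15,0,0,0],[0,0,-15,0,0,0],[0,0,-15,0,0,0],[0,0,-15,0,0,0],[0,0,-5,0,0,0],[0,0,10,0,0,0],[0,0,20,0,0,0],[0,0,23,0,0,0],[0,0,23,0,0,0],[0,0,23,0,0,0]]' 1 25; python3 -m handwheel '[[0,0,0,0,0,0],[0,0,0,0,0,0],[0,0,0,0,0,0],[0,0,0,0,0,0],[0,0,0,0,0,0],[0,0,0,0,0,0],[0,0,0,0,0,0],[0,0,0,0,0,0],[0,0,0,0,0,0]]' 0 25
```

```text
time_s: 9.75
tcp_pos: [426.0, -226.4, 38.8]
tool_rot: [0.708, 0.706, 0.0, -0.0]
ft_force: [-0.5, 0.4, 0.0]
gripper_width: 93.2
grasp_force: 0.0
time_s: 10.65
tcp_pos: [426.1, -226.3, 38.7]
tool_rot: [0.708, 0.706, 0.0, -0.0]
ft_force: [1.5, 1.2, 0.6]
gripper_width: 46.6
grasp_force: 25.0
```

```bash
python3 -m handwheel '[[0,0,-10,0,0,0],[0,0,-35,0,0,0],[0,0,-70,0,0,0],[0,0,-105,0,0,0],[0,0,-122,0,0,0],[-15,8,-125,0,0,0],[-40,22,-125,0,0,0],[-75,40,-125,0,0,0],[-110,59,-125,0,0,0],[-145,78,-125,0,0,0],[-175,94,-125,0,0,0],[-195,104,-125,0,0,0],[-204.7,109,-125,0,0,0],[-204.7,109,-125,0,0,0],[-204.7,109,-125,0,0,0],[-204.7,109,-125,0,0,0]]'; python3 -c "
from h import *
to(535,-431,45,-90)"
```

```text
time_s: 12.25
tcp_pos: [534.0, -430.0, 163.6]
tool_rot: [0.708, 0.706, 0.001, -0.001]
ft_force: [-0.3, 0.2, -1.5]
gripper_width: 47.1
grasp_force: 24.9
ROW [-1.3, 1.0, 118.6] [-0.0, -0.12, -0.14] dist 119 t 12.25 tcp [ 534.  -430.   163.6] F [-0.3  0.2 -1.5] w 47.1
```

```bash
python3 -m handwheel '[[-1.3,1,10,0,0,0],[-1.3,1,35,0,0,0],[-1.3,1,60,0,0,0],[-1.3,1,80,0,0,0],[-1.3,1,95,0,0,0],[-1.3,1,105,0,0,0],[-1.3,1,111,0,0,0],[-1.3,1,115,0,0,0],[-1.3,1,117,0,0,0],[-1.3,1,118.5,0,0,0],[-1.3,1,118.5,0,0,0],[-1.3,1,118.5,0,0,0]]'
```

```text
time_s: 13.45
tcp_pos: [535.6, -432.7, 45.4]
tool_rot: [0.708, 0.706, 0.001, 0.0]
ft_force: [-0.1, 0.7, -1.0]
gripper_width: 47.0
grasp_force: 24.9
```

```bash
python3 -m handwheel '[[0,0,0.5,0,0,0],[0,0,1,0,0,0],[0,0,1,0,0,0]]' | grep ft_; python3 -m handwheel '[[0,0,0,0,0,0],[0,0,0,0,0,0],[0,0,0,0,0,0],[0,0,0,0,0,0],[0,0,0,0,0,0],[0,0,-15,0,0,0],[0,0,-50,0,0,0],[0,0,-90,0,0,0],[0,0,-120,0,0,0],[0,0,-120,0,0,0],[0,0,-120,0,0,0]]' 1 | grep -v force; python3 -c "
from h import *
to(426.5,47,140,-90)"; python3 snap.py r1
```

```text
ft_force: [0.0, 0.4, 5.3]
time_s: 14.85
tcp_pos: [535.6, -432.8, 165.4]
tool_rot: [0.708, 0.706, 0.001, 0.001]
gripper_width: 93.2
ROW [479.5, -110.7, 25.3] [0.11, -0.01, -0.18] dist 493 t 14.85 tcp [ 535.6 -432.8  165.4] F [-0.7 -0.6 -0.3] w 93.2
```

```bash
python3 -m handwheel '[[479.5,-110.7,25,0,0,0],[479.5,-110.7,25,0,0,0],[479.5,-110.7,25,0,0,0],[479.5,-110.7,25,0,0,0],[479.5,-110.7,25,0,0,0],[479.5,-110.7,25,0,0,0],[479.5,-110.7,25,0,0,0],[479.5,-110.7,25,0,0,0],[479.5,-110.7,25,0,0,0],[479.5,-110.7,25,0,0,0],[479.5,-110.7,25,0,0,0],[479.5,-110.7,25,0,0,0],[479.5,-110.7,25,0,0,0]]' | egrep 'time|pos'; python3 - <<'E'
from h import *
to(426.5,47,38.5,-90)
c,K,P,A,r=cam('wrist'); g=cv2.cvtColor(c,cv2.COLOR_RGB2GRAY)
h=cv2.HoughCircles(cv2.GaussianBlur(g,(3,3),0)[100:300],cv2.HOUGH_GRADIENT,1,10,param1=120,param2=25,minRadius=22,maxRadius=45)
for u,v,rr in h[0][:5]: print(u,v+100,rr,onz(K,P,A,u,v+100,97).round(1))
d=np.load('r1.npz');g=cv2.cvtColor(d['c'],cv2.COLOR_RGB2GRAY)
h=cv2.HoughCircles(cv2.GaussianBlur(g,(3,3),0)[100:300],cv2.HOUGH_GRADIENT,1,10,param1=120,param2=25,minRadius=22,maxRadius=45)
for u,v,rr in h[0][:8]: print('r1',u,v+100,rr,onz(d['K'],d['P'],d['A'],u,v+100,103).round(1),onz(d['K'],d['P'],d['A'],u,v+100,46).round(1))
E
```

```text
time_s: 16.2
tcp_pos: [426.2, 46.0, 139.2]
ROW [1.0, 0.3, 100.7] [-0.01, -0.01, -0.25] dist 101 t 16.2 tcp [426.2  46.  139.2] F [ 1.1 -0.5 -0.4] w 92.9
276.5 215.5 22.5 [426.8  48.8  97. ]
277.5 204.5 28.6 [427.5  57.3  97. ]
275.5 189.5 26.6 [426.1  68.6  97. ]
r1 275.5 119.5 37.3 [ 535.8 -362.1  103. ] [ 535.9 -364.5   46. ]
r1 276.5 205.5 31.0 [ 536.4 -428.2  103. ] [ 536.7 -444.9   46. ]
r1 280.5 192.5 32.2 [ 539.6 -417.6  103. ] [ 540.5 -432.    46. ]
r1 141.5 216.5 29.4 [ 428.5 -437.   103. ] [ 405.4 -455.6   46. ]
r1 269.5 194.5 33.3 [ 530.9 -419.2  103. ] [ 530.  -433.9   46. ]
r1 150.5 211.5 27.7 [ 436.1 -432.8  103. ] [ 414.7 -450.5   46. ]
r1 170.5 194.5 25.1 [ 453.3 -418.9  103. ] [ 435.6 -433.6   46. ]
r1 136.5 225.5 29.0 [ 423.6 -444.6  103. ] [ 399.5 -464.9   46. ]
```

```bash
python3 -m handwheel '[[2,0.5,20,0,0,0],[2,0.5,50,0,0,0],[2,0.5,80,0,0,0],[2,0.5,96,0,0,0],[2,0.5,100.5,0,0,0],[2,0.5,100.5,0,0,0]]' | egrep 'pos|ft'; python3 -m handwheel '[[0,0,0,0,0,0],[0,0,0,0,0,0],[0,0,0,0,0,0],[0,0,0,0,0,0],[0,0,0,0,0,0],[0,0,0,0,0,0],[0,0,0,0,0,0],[0,0,0,0,0,0]]' 0 25; python3 -c "
from h import *
to(535.7,-363.5,164,-90)"
```

```text
tcp_pos: [426.7, 47.8, 38.7]
ft_force: [0.4, -0.5, -0.1]
time_s: 17.65
tcp_pos: [426.9, 49.3, 39.0]
tool_rot: [0.708, 0.706, 0.001, -0.0]
ft_force: [0.1, 0.2, 2.0]
gripper_width: 47.2
grasp_force: 25.0
ROW [-412.3, 110.2, -125.4] [0.03, -0.06, -0.18] dist 445 t 17.65 tcp [426.9  49.3  39. ] F [0.1 0.2 2. ] w 47.2
```

```bash
python3 -m handwheel '[[0,0,-10,0,0,0],[0,0,-35,0,0,0],[0,0,-70,0,0,0],[0,0,-105,0,0,0],[0,0,-122,0,0,0],[-15,4,-125,0,0,0],[-45,12,-125,0,0,0],[-85,23,-125,0,0,0],[-130,35,-125,0,0,0],[-175,47,-125,0,0,0],[-220,59,-125,0,0,0],[-265,71,-125,0,0,0],[-310,83,-125,0,0,0],[-350,94,-125,0,0,0],[-380,102,-125,0,0,0],[-400,107,-125,0,0,0],[-412,110,-125,0,0,0],[-412,110,-125,0,0,0],[-412,110,-125,0,0,0]]'; python3 -c "
from h import *
to(535.7,-363.5,45.2,-90)"
```

```text
time_s: 19.55
tcp_pos: [535.0, -362.0, 163.2]
tool_rot: [0.708, 0.706, 0.001, -0.001]
ft_force: [-0.4, 0.1, -1.0]
gripper_width: 46.7
grasp_force: 24.9
ROW [-1.7, 0.7, 118.0] [-0.03, -0.13, -0.17] dist 118 t 19.55 tcp [ 535.  -362.   163.2] F [-0.4  0.1 -1. ] w 46.7
```

```bash
python3 -m handwheel '[[-0.5,0.5,10,0,0,0],[-0.5,0.5,35,0,0,0],[-0.5,0.5,60,0,0,0],[-0.5,0.5,80,0,0,0],[-0.5,0.5,95,0,0,0],[-0.5,0.5,105,0,0,0],[-0.5,0.5,111,0,0,0],[-0.5,0.5,115,0,0,0],[-0.5,0.5,117,0,0,0],[-0.5,0.5,118.5,0,0,0],[-0.5,0.5,119,0,0,0],[-0.5,0.5,119,0,0,0]]' | egrep 'pos|ft'; python3 -m handwheel '[[0,0,0,0,0,0],[0,0,0,0,0,0],[0,0,0,0,0,0],[0,0,0,0,0,0],[0,0,0,0,0,0],[0,0,-15,0,0,0],[0,0,-50,0,0,0],[0,0,-90,0,0,0],[0,0,-125,0,0,0],[0,0,-125,0,0,0],[0,0,-125,0,0,0]]' 1 | grep -v force; python3 -c "
from h import *
to(431,-96,150,0)"
```

```text
tcp_pos: [536.2, -363.7, 45.2]
ft_force: [0.7, 2.2, 3.4]
time_s: 21.85
tcp_pos: [536.3, -363.8, 171.1]
tool_rot: [0.708, 0.706, 0.001, 0.001]
gripper_width: 92.8
ROW [267.5, -106.1, 20.9] [0.12, 0.09, -90.17] dist 289 t 21.85 tcp [ 536.3 -363.8  171.1] F [-0.9  0.3 -0.6] w 92.8
```

```bash
python3 -m handwheel '[[267.5,-105.3,5,0,0,0],[267.5,-105.3,5,0,0,0],[267.5,-105.3,5,0,0,0],[267.5,-105.3,5,0,0,0],[267.5,-105.3,5,0,0,0],[267.5,-105.3,5,0,0,0],[267.5,-105.3,5,0,0,0],[267.5,-105.3,60,0,0,0],[267.5,-105.3,110,0,0,0],[267.5,-105.3,140,0,0,0],[267.5,-105.3,140,0,0,0],[267.5,-105.3,140,0,0,0],[267.5,-105.3,140,0,0,0]]' 0.4 20| egrep 'time|pos'; python3 - <<'E'
from h import *
to(431,-96,-32,-90)
c,K,P,A,r=cam('wrist'); g=cv2.cvtColor(c,cv2.COLOR_RGB2GRAY).astype(int); hsv=cv2.cvtColor(c,cv2.COLOR_RGB2HSV)
# grey middle section of pencil: vertical in image near column 275
s=g[:240,225:330]; 
for row in range(60,240,20): print(row,s[row][::3].tolist())
for u,v in [(275,100),(275,200)]: print(onz(K,P,A,u,v,5).round(1))
cv2.imwrite('pics/p1.png',c[:,:,::-1])
E
```

```text
time_s: 23.15
tcp_pos: [432.1, -96.5, 31.0]
ROW [0.5, -1.2, 63.0] [0.1, -0.03, -0.24] dist 63 t 23.15 tcp [432.1 -96.5  31. ] F [-0.2  0.7  0.6] w 37.5
60 [32, 30, 33, 34, 33, 34, 33, 33, 31, 32, 108, 76, 34, 34, 35, 35, 37, 35, 37, 34, 34, 33, 33, 32, 32, 35, 33, 34, 34, 31, 31, 32, 36, 36, 35]
80 [34, 34, 33, 34, 34, 33, 32, 32, 33, 33, 34, 34, 33, 37, 36, 35, 36, 37, 37, 37, 34, 32, 32, 30, 31, 33, 33, 33, 32, 32, 31, 32, 34, 34, 34]
100 [32, 31, 33, 34, 34, 37, 35, 37, 38, 37, 36, 36, 36, 35, 34, 35, 36, 37, 37, 37, 34, 34, 33, 32, 32, 33, 33, 33, 35, 35, 32, 33, 33, 34, 37]
120 [33, 32, 32, 33, 32, 34, 36, 37, 37, 38, 37, 36, 35, 35, 34, 35, 35, 36, 38, 37, 35, 34, 34, 31, 34, 35, 34, 33, 35, 35, 32, 34, 33, 33, 34]
140 [27, 26, 32, 33, 35, 37, 37, 38, 39, 39, 38, 39, 38, 38, 41, 164, 181, 163, 45, 38, 38, 35, 33, 34, 35, 35, 35, 32, 33, 32, 33, 32, 32, 34, 34]
160 [32, 31, 32, 32, 32, 32, 34, 34, 32, 32, 33, 33, 33, 33, 30, 36, 36, 35, 32, 37, 36, 38, 36, 36, 35, 35, 34, 34, 33, 33, 32, 31, 94, 30, 33]
180 [33, 35, 36, 38, 38, 37, 36, 34, 32, 32, 35, 35, 36, 35, 120, 165, 193, 170, 137, 35, 33, 34, 34, 33, 33, 32, 33, 30, 31, 30, 29, 30, 29, 29, 27]
200 [37, 38, 38, 38, 39, 37, 36, 32, 32, 33, 33, 36, 35, 34, 93, 161, 191, 170, 137, 36, 36, 35, 34, 36, 35, 33, 34, 33, 34, 33, 32, 30, 29, 30, 28]
220 [39, 39, 39, 40, 39, 36, 35, 33, 34, 33, 34, 34, 34, 34, 81, 160, 187, 172, 141, 37, 34, 98, 35, 36, 37, 36, 35, 34, 34, 33, 33, 31, 30, 33, 36]
[431.9 -12.4   5. ]
[431.7 -77.4   5. ]
```

```bash
python3 -m handwheel '[[0.5,-1,25,0,0,0],[0.5,-1,45,0,0,0],[0.5,-1,57,0,0,0],[0.5,-1,61,0,0,0],[0.5,-1,63,0,0,0],[0.5,-1,63,0,0,0],[0.5,-1,63,0,0,0]]' 0.4 20| egrep 'time|pos|ft'; python3 -m handwheel '[[0,0,0,0,0,0],[0,0,0,0,0,0],[0,0,0,0,0,0],[0,0,0,0,0,0],[0,0,0,0,0,0],[0,0,0,0,0,0]]' 0 20; python3 -c "
from h import *
to(579,80,28,-96.8)"
```

```text
time_s: 23.9
tcp_pos: [432.1, -95.3, -31.3]
ft_force: [0.0, 0.2, 0.3]
time_s: 24.5
tcp_pos: [431.2, -95.4, -32.1]
tool_rot: [0.708, 0.706, -0.0, -0.001]
ft_force: [-0.5, -0.3, 2.6]
gripper_width: 7.7
grasp_force: 20.0
ROW [176.0, 147.1, -60.1] [-0.1, -0.08, 6.61] dist 237 t 24.5 tcp [431.2 -95.4 -32.1] F [-0.5 -0.3  2.6] w 7.7
```

```bash
python3 -m handwheel '[[0,0,-20,0,0,0],[0,0,-50,0,0,0],[10,8,-70,0,0,1],[35,29,-75,0,0,3],[70,58,-75,0,0,5],[105,88,-75,0,0,6.6],[138,115,-75,0,0,6.6],[160,134,-75,0,0,6.6],[172,144,-75,0,0,6.6],[176,147,-75,0,0,6.6],[176,147,-75,0,0,6.6],[176,147,-75,0,0,6.6]]'| egrep 'time|pos|width'; python3 -c "
from h import *
to(579,80,-27.5,-96.8)"
```

```text
time_s: 25.7
tcp_pos: [577.9, 78.3, 43.0]
gripper_width: 7.8
ROW [1.8, 1.1, 70.5] [-0.14, -0.04, -0.11] dist 70 t 25.7 tcp [577.9  78.3  43. ] F [0.3 0.8 0.1] w 7.8
```

```bash
python3 -m handwheel '[[0.5,0.5,15,0,0,0],[0.5,0.5,35,0,0,0],[0.5,0.5,52,0,0,0],[0.5,0.5,62,0,0,0],[0.5,0.5,67,0,0,0],[0.5,0.5,69,0,0,0],[0.5,0.5,70.5,0,0,0],[0.5,0.5,70.5,0,0,0]]'| egrep 'time|pos|ft'; python3 -m handwheel '[[0,0,0,0,0,0],[0,0,0,0,0,0],[0,0,0,0,0,0],[0,0,-10,0,0,0],[0,0,-40,0,0,0],[0,0,-80,0,0,0],[0,0,-120,0,0,0],[0,0,-150,0,0,0],[0,0,-150,0,0,0]]' 0.2| egrep 'time|pos|ft|width'; python3 -c "
from h import *
to(415.2,168.7,120,30)"; python3 snap.py p2
```

```text
time_s: 26.5
tcp_pos: [579.6, 80.6, -27.3]
ft_force: [-0.0, -0.2, -0.5]
time_s: 27.4
tcp_pos: [581.6, 80.2, 126.7]
ft_force: [-0.2, 0.6, 0.3]
gripper_width: 18.5
ROW [68.2, -175.7, 6.2] [0.32, 0.14, -126.8] dist 189 t 27.4 tcp [581.6  80.2 126.7] F [-0.2  0.6  0.3] w 18.5
```

```bash
python3 - <<'E'
from h import *
print(manip.get_obs()['qpos'].round(2))
to(415.2,168.7,60,30)
d=np.load('p2.npz');g=cv2.cvtColor(d['c'],cv2.COLOR_RGB2GRAY)
cv2.imwrite('pics/p2.png',d['c'][:,:,::-1])
E
```

```text
[-0.77  0.65  0.84  2.01 -0.7   0.79  0.37]
ROW [67.8, -174.7, 64.6] [0.23, 0.0, -126.77] dist 198 t 27.45 tcp [580.5  80.7 124.7] F [0.2 0.1 0.1] w 18.7
```

View pics/p2.png

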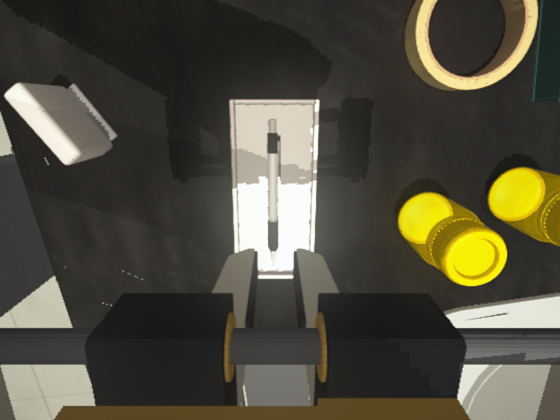

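Pencil lies along the middle of the tray (column 272, rows 120–262), released. I'll re-check the timer yaw from this view using its top edge from (5,92) to (70,163) before grasping.

```bash
python3 - <<'E'
from h import *
d=np.load('p2.npz');K,P,A=[d[k] for k in 'KPA']
c=d['c'];g=cv2.cvtColor(c,cv2.COLOR_RGB2GRAY);m=((g>150)).astype(np.uint8);m[:,130:]=0;m[200:]=0
N,lab,st,ce=cv2.connectedComponentsWithStats(m);i=1+np.argmax(st[1:,4])
cn=max(cv2.findContours((lab==i).astype(np.uint8),0,cv2.CHAIN_APPROX_NONE)[0],key=len)
X=np.array([onz(K,P,A,u,v,60)[:2] for u,v in cn[:,0]],np.float32); print(st[i],cv2.minAreaRect(X))
for n in('w1','w2'):
    e=np.load(n+'.npz');q={'w1':[(55,472),(185,395),(30,440),(163,360)],'w2':[(572,473),(710,390),(548,433),(690,360)]}[n]
    o={'w1':(90,0),'w2':(230,392)}[n]
    Y=[onz(e['K'],e['P'],e['A'],o[0]+(x-o[1])/2.8,80+(y-308)/2.8,60)[:2] for x,y in q]
    for a,b in((0,1),(2,3)): v=Y[b]-Y[a]; print(n,np.linalg.norm(v).round(1),np.degrees(np.arctan2(-v[0],v[1])).round(1))
    print(np.mean(Y,0).round(1))
E
```

```text
[   4   83   77   82 2063] ((416.0881652832031, 167.05438232421875), (17.67911720275879, 65.15164184570312), 28.524473190307617)
w1 63.4 28.5
w1 64.6 28.5
[415.1 168.8]
w2 63.3 31.0
w2 62.4 26.8
[414.6 167.9]
```

```bash
python3 -m handwheel '[[67.5,-174.7,5,0.2,0,-125.2],[67.5,-174.7,5,0.2,0,-125.2],[67.5,-174.7,5,0.2,0,-125.2],[67.5,-174.7,5,0.2,0,-125.2],[67.5,-174.7,5,0.2,0,-125.2],[67.5,-174.7,5,0.2,0,-125.2],[67.5,-174.7,5,0.2,0,-125.2],[67.5,-174.7,5,0.2,0,-125.2],[67.5,-174.7,5,0.2,0,-125.2],[67.5,-174.7,5,0.2,0,-125.2],[67.5,-174.7,5,0.2,0,-125.2],[67.5,-174.7,5,0.2,0,-125.2],[67.5,-174.7,5,0.2,0,-125.2],[67.5,-174.7,5,0.2,0,-125.2],[67.5,-174.7,50,0.2,0,-125.2],[67.5,-174.7,75,0.2,0,-125.2],[67.5,-174.7,75,0.2,0,-125.2],[67.5,-174.7,75,0.2,0,-125.2],[67.5,-174.7,75,0.2,0,-125.2]]' 1 25| egrep 'time|pos|ft|width'; python3 -c "
from h import *
to(415.3,168.3,-10.5,28.5);print(manip.get_obs()['qpos'].round(2))"
```

```text
time_s: 29.35
tcp_pos: [414.2, 168.2, 48.6]
ft_force: [1.2, -0.9, 1.1]
gripper_width: 93.1
ROW [-1.1, -0.5, 59.1] [0.04, -0.15, -0.1] dist 59 t 29.35 tcp [414.2 168.2  48.6] F [ 1.2 -0.9  1.1] w 93.1
[-0.61  0.52  0.14  2.34 -0.25  0.29  1.81]
```

```bash
python3 -m handwheel '[[-1,-0.5,15,0,0,0],[-1,-0.5,35,0,0,0],[-1,-0.5,50,0,0,0],[-1,-0.5,57,0,0,0],[-1,-0.5,59,0,0,0],[-1,-0.5,59,0,0,0]]'| egrep 'time|pos|ft|width'; python3 -m handwheel '[[0,0,0,0,0,0],[0,0,0,0,0,0],[0,0,0,0,0,0],[0,0,0,0,0,0],[0,0,0,0,0,0],[0,0,0,0,0,0]]' 0 25; python3 -c "
from h import *
to(415.3,168.3,95,28.5);to(554.5,-150.5,95,-1)"
```

```text
time_s: 29.95
tcp_pos: [415.1, 168.3, -10.7]
ft_force: [0.2, 0.5, -0.2]
gripper_width: 93.0
time_s: 30.55
tcp_pos: [415.1, 168.2, -11.0]
tool_rot: [-0.245, 0.969, 0.0, -0.001]
ft_force: [-0.3, 0.4, 6.3]
gripper_width: 65.6
grasp_force: 25.0
ROW [0.0, 0.1, -106.0] [0.04, -0.16, -0.09] dist 106 t 30.55 tcp [415.1 168.2 -11. ] F [-0.3  0.4  6.3] w 65.6
ROW [29.3, -346.6, -106.1] [0.0, -0.17, 29.41] dist 364 t 30.55 tcp [415.1 168.2 -11. ] F [-0.3  0.4  6.3] w 65.6
```

```bash
python3 -m handwheel '[[0,0,-10,0,0,0],[0,0,-35,0,0,0],[0,0,-65,0,0,0],[0,0,-82,0,0,0],[2,-25,-85,0,0,2],[5,-65,-85,0,0,5],[9,-105,-85,0,0,9],[12,-145,-85,0,0,13],[16,-185,-85,0,0,17],[19,-225,-85,0,0,21],[22,-265,-85,0,0,25],[26,-305,-85,0,0,28],[28,-330,-85,0,0,29.4],[29.3,-346.6,-85,0,0,29.4],[29.3,-346.6,-85,0,0,29.4],[29.3,-346.6,-85,0,0,29.4]]'| egrep 'time|pos|ft|width'; python3 -c "
from h import *
to(554.5,-150.5,-6.5,-1)"
```

```text
time_s: 32.15
tcp_pos: [553.7, -149.4, 73.6]
ft_force: [-0.3, 0.4, -0.6]
gripper_width: 65.2
ROW [-1.1, -1.1, 80.1] [-0.0, -0.24, 0.07] dist 80 t 32.15 tcp [ 553.7 -149.4   73.6] F [-0.3  0.4 -0.6] w 65.2
```

```bash
python3 -m handwheel '[[-0.5,-0.5,12,0,0,0],[-0.5,-0.5,32,0,0,0],[-0.5,-0.5,52,0,0,0],[-0.5,-0.5,66,0,0,0],[-0.5,-0.5,73,0,0,0],[-0.5,-0.5,77,0,0,0],[-0.5,-0.5,79,0,0,0],[-0.5,-0.5,80.5,0,0,0],[-0.5,-0.5,80.5,0,0,0]]'| egrep 'time|pos|ft|width'; python3 -m handwheel '[[0,0,0,0,0,0],[0,0,0,0,0,0],[0,0,0,0,0,0],[0,0,0,0,0,0],[0,0,-15,0,0,0],[0,0,-50,0,0,0],[0,0,-95,0,0,0],[0,0,-140,0,0,0],[0,0,-180,0,0,0],[0,0,-190,0,0,0],[0,0,-190,0,0,0]]' 1| egrep 'time|pos|ft|width'; python3 snap.py t1; python3 -c "
from h import *
to(552,334.8,180,4)"
```

```text
time_s: 33.05
tcp_pos: [554.8, -151.2, -6.6]
ft_force: [0.3, -0.6, -0.3]
gripper_width: 65.2
time_s: 34.15
tcp_pos: [556.1, -151.0, 184.7]
ft_force: [0.8, 0.8, -0.2]
gripper_width: 93.0
ROW [11.3, 485.4, 2.8] [-0.04, -0.14, -4.96] dist 485 t 34.2 tcp [ 555.2 -150.7  183.1] F [-1.1  0.2  0.2] w 93.4
```

```bash
python3 -m handwheel '[[11,485,3,0,0,-4.8],[11,485,3,0,0,-4.8],[11,485,3,0,0,-4.8],[11,485,3,0,0,-4.8],[11,485,3,0,0,-4.8],[11,485,3,0,0,-4.8],[11,485,3,0,0,-4.8],[11,485,3,0,0,-4.8],[11,485,3,0,0,-4.8],[11,485,3,0,0,-4.8],[11,485,3,0,0,-4.8],[11,485,3,0,0,-4.8],[11,485,3,0,0,-4.8]]' | egrep 'time|pos|ft|width'; python3 snap.py l1; python3 - <<'E'
from h import *
to(551.9,334.7,67,3.8)
d=np.load('l1.npz');K,P,A=[d[k] for k in 'KPA'];c=d['c'];g=cv2.cvtColor(c,cv2.COLOR_RGB2GRAY)
m=(g>215).astype(np.uint8);m[:,:180]=0;m[:,380:]=0;m[330:]=0
N,lab,st,ce=cv2.connectedComponentsWithStats(m)
for i in range(1,N):
    if st[i,4]<300: continue
    cn=max(cv2.findContours((lab==i).astype(np.uint8),0,cv2.CHAIN_APPROX_NONE)[0],key=len)
    X=np.array([onz(K,P,A,u,v,137)[:2] for u,v in cn[:,0]],np.float32); print(st[i],cv2.minAreaRect(X))
t=np.load('t1.npz')['c']
cv2.imwrite('pics/l1.png',cv2.resize(np.hstack([c[120:330,160:400],t[60:270,130:370]]),None,fx=1.66,fy=1.66)[:,:,::-1])
E
```

```text
time_s: 35.5
tcp_pos: [552.2, 332.2, 178.2]
ft_force: [0.7, -0.3, -0.1]
gripper_width: 92.7
ROW [-0.1, 2.9, 111.7] [-0.13, -0.26, -0.11] dist 112 t 35.55 tcp [552.5 332.1 178.7] F [-0.1  0.7 -0.4] w 92.5
[ 274  280   65   48 2554] ((621.5528564453125, 362.3950500488281), (42.23301696777344, 51.223350524902344), 5.524722099304199)
```

View pics/l1.png

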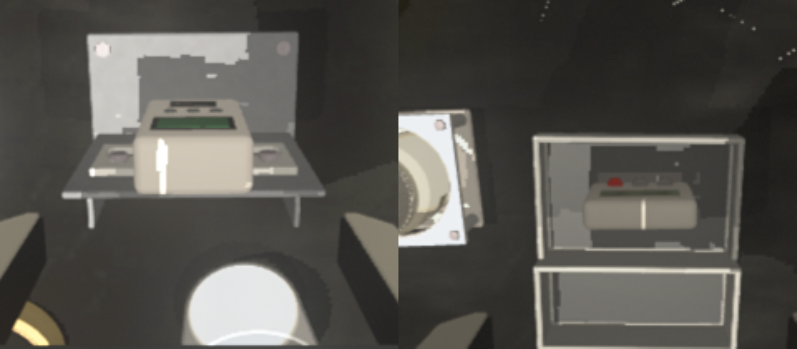

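Left: the logger's top face is centred at (276,219), square to the gripper, on its stand. Right: the timer stands in the front bay. Now I'll go down onto the logger.

```bash
python3 -m handwheel '[[0,2.4,20,0,0,0],[0,2.4,55,0,0,0],[0,2.4,85,0,0,0],[0,2.4,104,0,0,0],[0,2.4,111,0,0,0],[0,2.4,111,0,0,0],[0,2.4,111,0,0,0]]'| egrep 'time|pos|ft|width'; python3 -m handwheel '[[0,0,0,0,0,0],[0,0,0,0,0,0],[0,0,0,0,0,0],[0,0,0,0,0,0],[0,0,0,0,0,0],[0,0,0,0,0,0],[0,0,0,0,0,0]]' 0 20; python3 -c "
from h import *
to(551.9,334.7,67,3.8)"
```

```text
time_s: 36.25
tcp_pos: [552.7, 336.0, 69.6]
ft_force: [0.9, -0.4, -0.5]
gripper_width: 93.2
time_s: 36.95
tcp_pos: [551.9, 334.6, 68.8]
tool_rot: [-0.033, 0.999, -0.001, -0.002]
ft_force: [-1.8, -5.5, 4.1]
gripper_width: 54.0
grasp_force: 20.0
ROW [-0.0, 0.1, 1.8] [-0.15, -0.24, -0.03] dist 2 t 36.95 tcp [551.9 334.6  68.8] F [-1.8 -5.5  4.1] w 54.0
```

```bash
python3 -m handwheel '[[0,-0.7,-1,0,0,0],[0,-0.7,-3,0,0,0],[0,-0.7,-5,0,0,0],[0,-0.7,-7,0,0,0],[0,-0.7,-9,0,0,0],[0,-0.7,-9,0,0,0]]'| egrep 'pos|ft|width'
```

```text
tcp_pos: [551.7, 334.7, 77.7]
ft_force: [-1.4, -5.7, -1.3]
gripper_width: 53.6
```

```bash
python3 -m handwheel '[[0,-0.5,-2,0,0,0],[0,-1,-4,0,0,0],[0,-1,-6,0,0,0],[0,-1,-8,0,0,0],[0,-1,-10,0,0,0],[0,-1,-10,0,0,0]]'| egrep 'pos|ft|width'
```

```text
tcp_pos: [552.0, 335.3, 88.1]
ft_force: [-1.7, 0.4, -0.8]
gripper_width: 53.5
```

```bash
python3 -m handwheel '[[2,0,0,0,0,0],[4,0,0,0,0,0],[6,0,0,0,0,0],[6,0,0,0,0,0]]'| egrep 'pos|ft|width';python3 -m handwheel '[[3,0,0,0,0,0],[7,0,0,0,0,0],[11,0,0,0,0,0],[15,0,0,0,0,0],[19,0,0,0,0,0],[25,0,0,0,0,0],[25,0,0,0,0,0]]'| egrep 'pos|ft|width'; python3 -c "
from h import *
to(622.5,-151,130,-1);to(490,200,130,-1)"; python3 snap.py l2; python3 -c "
import cv2;c=cv2.imread('pics/l2.png');cv2.imwrite('pics/l2s.png',c)"
```

```text
tcp_pos: [546.0, 334.3, 87.7]
ft_force: [0.5, -0.3, -0.7]
gripper_width: 53.8
tcp_pos: [520.1, 332.7, 87.7]
ft_force: [-0.4, 0.2, -0.6]
gripper_width: 53.7
ROW [-69.5, -489.5, -42.2] [-0.05, -0.23, 4.85] dist 496 t 39.25 tcp [520.1 332.7  87.7] F [-0.4  0.2 -0.6] w 53.7
ROW [39.1, -130.4, -42.0] [-0.05, -0.23, 4.85] dist 143 t 39.25 tcp [520.1 332.7  87.7] F [-0.4  0.2 -0.6] w 53.7
```

View pics/l2s.png

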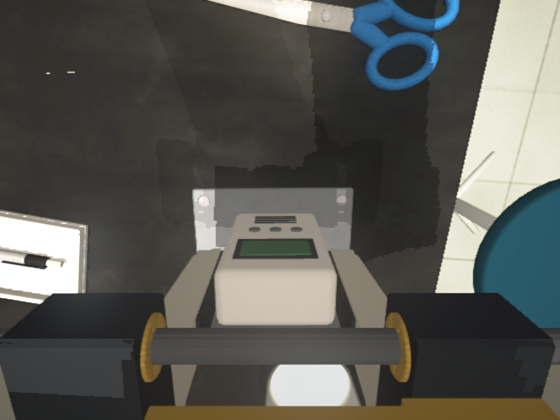

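The logger is off its screws and held squarely between the fingers. Next I'll carry it over the rear pocket.

```bash
python3 -m handwheel '[[0,0,-10,0,0,0],[0,0,-28,0,0,0],[-2,-10,-42,0,0,0],[-5,-35,-50,0,0,0.5],[-10,-70,-50,0,0,1],[-16,-110,-50,0,0,1.5],[-21,-150,-50,0,0,2],[-27,-190,-50,0,0,2.5],[-33,-230,-50,0,0,3],[-38,-270,-50,0,0,3.5],[-44,-310,-50,0,0,4],[-50,-350,-50,0,0,4.5],[-55,-390,-50,0,0,4.8],[-61,-430,-50,0,0,4.8],[-65,-460,-50,0,0,4.8],[-67,-480,-50,0,0,4.8],[-67.5,-489.5,-50,0,0,4.8],[-67.5,-489.5,-50,0,0,4.8],[-67.5,-489.5,-50,0,0,4.8]]'| egrep 'time|pos|ft|width'; python3 -c "
from h import *
to(620.5,-151,60,-1)"
```

```text
time_s: 41.2
tcp_pos: [621.2, -150.2, 138.0]
ft_force: [0.4, -0.2, -1.8]
gripper_width: 54.3
ROW [0.4, -0.8, 78.1] [-0.01, -0.19, 0.05] dist 78 t 41.2 tcp [ 621.2 -150.2  138. ] F [ 0.4 -0.2 -1.8] w 54.3
```

```bash
python3 -m handwheel '[[0,-0.5,15,0,0,0],[0,-0.5,40,0,0,0],[0,-0.5,60,0,0,0],[0,-0.5,68,0,0,0],[0,-0.5,68,0,0,0],[0,-0.5,68,0,0,0]]'| egrep 'time|pos|ft'; python3 -c "
from h import *
to(620.5,-151,28.5,-1)"
```

```text
time_s: 41.8
tcp_pos: [621.4, -151.4, 70.1]
ft_force: [0.7, -0.3, -1.3]
ROW [0.7, 0.4, 41.6] [-0.06, -0.18, 0.05] dist 42 t 41.8 tcp [ 621.4 -151.4   70.1] F [ 0.7 -0.3 -1.3] w 54.0
```

```bash
python3 -m handwheel '[[0.5,0,6,0,0,0],[0.5,0,14,0,0,0],[0.5,0,22,0,0,0],[0.5,0,30,0,0,0],[0.5,0,36,0,0,0],[0.5,0,39,0,0,0],[0.5,0,40.5,0,0,0],[0.5,0,41.5,0,0,0],[0.5,0,41.5,0,0,0],[0.5,0,41.5,0,0,0]]'| egrep 'time|pos|ft'
```

```text
time_s: 42.8
tcp_pos: [620.6, -151.8, 28.6]
ft_force: [-0.6, 0.4, 0.9]
```

```bash
python3 -m handwheel '[[0,0,0.5,0,0,0],[0,0,1,0,0,0],[0,0,1,0,0,0]]'| egrep 'pos|ft'; python3 -m handwheel '[[0,0,0,0,0,0],[0,0,0,0,0,0],[0,0,0,0,0,0],[0,0,0,0,0,0],[0,0,0,0,0,0],[0,0,-15,0,0,0],[0,0,-50,0,0,0],[0,0,-95,0,0,0],[0,0,-140,0,0,0],[0,0,-180,0,0,0],[0,0,-200,0,0,0],[60,0,-200,0,0,0],[100,0,-200,0,0,0],[100,0,-200,0,0,0],[100,0,-200,0,0,0]]' 1| egrep 'time|pos|ft|width'; python3 snap.py e1; python3 - <<'E'
from h import *
t=manip.read_camera('top')['color'][180:300,120:440]; w=np.load('e1.npz')['c']
a=cv2.resize(t,(800,300),interpolation=cv2.INTER_CUBIC); b=cv2.resize(w[60:270],(800,300))
cv2.imwrite('pics/e.png',np.vstack([a,b])[:,:,::-1])
E
```

```text
tcp_pos: [621.0, -151.9, 28.5]
ft_force: [-1.6, 1.2, 8.3]
time_s: 44.6
tcp_pos: [520.7, -150.0, 229.2]
ft_force: [1.1, -0.2, -0.4]
gripper_width: 92.9
```

View pics/e.png

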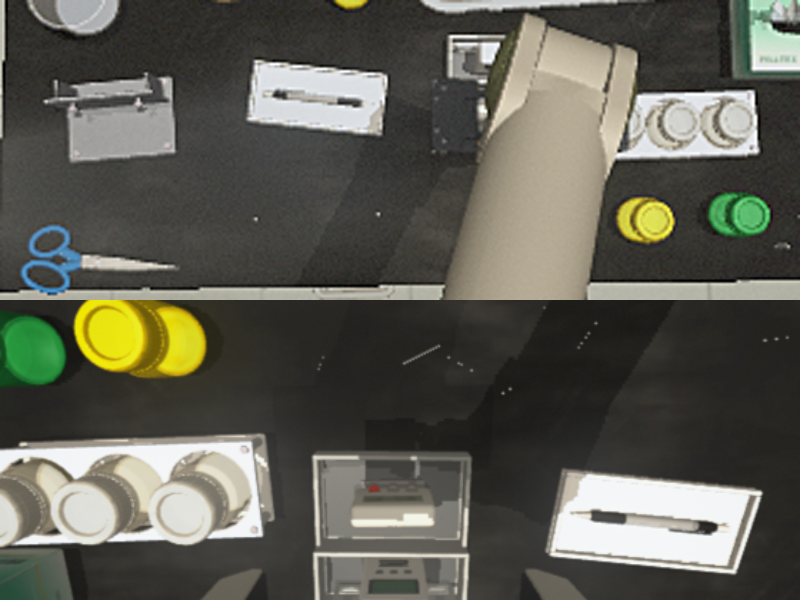

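The final picture shows three bottles in the rack, the timer in the front bay, the logger in the rear pocket at (390,580) and the pencil in the tray. The arm is clear, so I'm handing in.

```bash
python3 -c "
from plant import manip
print(manip.job_done())"
```

```text
the job is handed in; nothing more can be done
None
```

I handed the job in at about 45 s of the 131 s allowed, and the last camera picture shows every item standing or lying in its place, but `job_done()` gave no verdict, so the result is unconfirmed.

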